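# Press a label holder home behind the card frame's lip and hold it there

### The arm

A 6-joint arm with a two-finger parallel gripper is mounted at the origin on the work surface. World frame = base frame: x ahead of the robot, y to its left, z up, the work surface at z = 0. Lengths are in m, angles in rad, forces in N, time in s.
With the tool pointing down it reaches from about 0.275 to 0.825 m from the base axis. Payload 4.9 kg.
Tool frame: the origin (TCP) lies midway between the tips of the shut fingers; the grasp point (between the pads) lies 19 mm behind it; z points along the fingers, y is the direction in which the jaws open and shut (so a half turn about z gives the same grasp; the last joint's range is limited). The gripper opens to 85 mm and grips with 20 to 120 N. Pads are 22 mm wide; open, the fingers measure 114 mm over their backs; the gripper's body (76 mm by 85 mm) begins 54 mm behind the grasp point. The pads swing forward as they close: fully open they stand 13 mm farther back than shut.
Start: joints at [-1.392, 0.326, -0.193, 1.052, 0, 1.437], TCP at [0.169, -0.523, 0.231] pointing down, gripper open.
Joint ranges: [-2.65, 2.65], [-0.97, 1.79], [-1.3, 1.35], [-1.93, 2.1], [-1.47, 1.37], [-3.14, 3.14]. Speed limits (rad/s): [2.57, 2.57, 3.14, 3.14, 3.14, 3.14].

### API

Orientations are given as a 3x3 rotation matrix whose columns are the frame's x, y, z axes.
In Python, from workcell import bot gives the robot as it stands. The module is installed in compiled form; this text tells all that it offers.
- The arm moves only by the tool carry_out, never from a script. Its argument "deltas" is a list of rows, each an object of numbers: "tx", "ty", "tz": the shift along the tool's x, y, z in mm; "twist": the turn about the tool's z in rad; "fingers": the finger opening in mm, from 0 to 85.4. A call has 1 to 12 rows; each row shifts and turns the commanded pose from where the row before left it, along the tool's axes as they then stand; what a row does not reach is not made up. A row lasts 1/8 s, in which the tool goes at most 62.5 mm and 10.7 degrees, less where a joint would pass 70% of its speed; a pose out of reach is approached as far as the arm can. A call is refused whole if a number of a shift passes 62.5 or a number of a turn 0.188, either way. A call with a gripper value outside its range is refused whole. The fingers move at their own pace and stop on an object; "newtons" is the grip in N (left out, the last holds). Time passes only in rows, so rows that do not move let the fingers close. It gives the time, the measured TCP pose, the force and the opening at its end, in the units of the state.
- bot.state(): the state, without advancing time (a new reading comes with each control period).
- bot.snapshot(name): name is "scene" or "top" or "wrist"; returns a dict with "pixels" (400x640x3 uint8, red, green, blue), "depth" (400x640 float32, m along the optical axis (not along the pixel's ray), 0 where there is no reading), "intrinsics" (3x3 intrinsics, pixels), "extrinsics" (4x4, takes a point from camera to world coordinates). Camera axes: x right, y down, z forward; pixel columns grow to the right and rows downward; lengths in m; the calibration is good to about 2 mm. The wrist camera is an equidistant fisheye: a pixel r from the principal point sees the ray r / f radians off the axis. A picture is of the moment at which its call begins.
- bot.close_job(): hands the job in, once; it reports no verdict.
Trained networks look in the newest picture that a camera, given by its name, has taken for a name from the list of things; names that differ only in an ending like _2 or _b are one class to them, and where a whole thing is asked for, a point or a joint stands for the part that bears it (a point fixed in the world has none). Each returns a list of dicts, best first, with "score" (0 to 1); they miss things now and then, are a little off and sometimes report something else, mostly with a low value. They report only what shows in the picture. A call takes as long as a camera call.
- bot.regions_of(camera, thing): "region" (400x640 bool, what is visible of it).
- bot.spot_point(camera, thing): "point" ([x, y, z] in m, in world coordinates, good to about 4 mm: a listed point, or the origin of a listed thing).
The state is a dict: "clock": time; "joint_pos": joint angles; "qvel": joint speeds; "joint_efforts": joint torques, N m; "tcp_pos": TCP position; "orientation": TCP orientation; "wrist_force": force on the tool from outside, world axes, zero at the start; "torque": the same for the moment, N m; "opening": opening from 0.0 (shut) to 1.0 (fully open).
Only numpy, scipy, OpenCV 4.12 (cv2) and the standard library are available. Lean on these libraries where they do the work, as an engineer would, in place of code of your own. Each camera call takes 0.05 s, during which the arm holds its last target.

### The job

Take the shorter of the two label holders out of its stand and push it, blade down, behind the lip along the top front edge of the open card frame, pressing against the springy bar you will feel below until it goes no further and is fully home. Finish while still holding it upright and pressed home, as if a colleague were about to drive the fixing screws: do not let go, because it springs back up. Leave the longer holder in the stand and do not disturb the other things on the bench.

Things in the scene. Friction and masses are not known exactly. Their poses are not given: they have to be found in the camera images.
- holder_short_mid (a point): Holder to fit: grey plastic, 76 mm tall, 70 g, upright in the stand. Blade 90 mm long (y) and 8 mm thick (x) from foot to 36 mm up, lowest 10 mm only 5 thick. Above it to 76 mm a label plate, 60 long, 12 thick, white card on both faces: grip this across x, fingertips at least 38 mm above the foot. Point: mid-height, 38 mm above the foot; z up. Its two faces are alike, either way round will do.
- holder_long_mid (a point): The other label holder, same material and shape but its blade is 130 mm long, too long for the channel: leave it in the stand. It is in the other slot; which slot varies. Same point and axes.
- stand: Black slotted stand, 160 x 160 mm and 28 mm tall, fixed to the bench; origin at the centre of its underside. Its two slots run along its y axis at x = +45 and -45 mm, 10 mm wide, with their floor 8 mm above the bench.
- channel (a point): Centre of the mouth of the channel on the card frame's top front edge, 110 mm above the bench. x points across from lip to frame inside, y along, z up. Lip face at x = -6 mm, wall behind it at x = +6 (gap 12 mm), 110 mm free length between end cheeks. The lip flares outward and ends 2 mm above this point; the wall ends 12 mm above it.
- spring_bar (a joint): Downward travel in m of the sprung brass bar in the channel: 0 at rest, its top 16 mm below the channel point; 0.008 at its stop, 24 mm below that point. Pushes up with about 4 N at first touch, 10 N at the stop. The holder's foot presses it; the holder is fully home with the bar at its stop.
- frame: Open-topped aluminium card frame, 200 x 200 mm, fixed to the bench, lip towards the robot; origin at the centre of its underside, x to its rear. Sides 108 mm tall, nothing in it rises above the channel wall's top at 122 mm.
- jar: Clear screw jar with a black lid, 38 mm across, 55 mm tall, loose on the bench; origin at the centre of its underside. Leave alone.
- driver: Screwdriver lying loose on the bench, 170 mm long, green handle. Leave alone.
- tape: Amber tape reel, 68 mm across, 18 mm tall, lying flat on the bench; origin at the centre of its underside. Leave alone.
- plug: Small metal connector shell, about 70 x 34 x 14 mm, loose on the bench; origin under its centre. Leave alone.
- tray: Shallow steel tray, 90 x 130 mm, 22 mm tall, loose on the bench; origin at the centre of its underside. Leave alone.

How it is judged:
By the outcome, as a careful person would: the job done as asked, in the order asked, and still so for the second after the job is handed in, while the arm keeps its last pose, push and grip.
It also fails if it takes over 38 s, if anything falls off the work surface, if the arm or the gripper's body presses on something with over 40 N, if the wrist force passes 120 N, or if a joint passes its speed limit or range.

## Working session

There is one attempt and no reset: what is moved stays moved. The work goes in short steps, Python scripts to look and compute and a tool call to move; the robot and the scene stay as the last step left them, time stands still between calls to the robot, and variables do not carry over. Pictures are saved under pics/ and viewed, and the job is handed in when it is done.

Besides the shell and the picture viewer there is one more tool, called after ">>>" in YAML: its name, and indented under it one key for each argument. carry_out: Moves the arm, as the interface text tells. Its arguments: {"type":"object","properties":{"deltas":{"type":"array","items":{"type":"object","properties":{"tx":{"type":"number"},"ty":{"type":"number"},"tz":{"type":"number"},"twist":{"type":"number"},"fingers":{"type":"number"}}}},"newtons":{"type":"number"}},"required":["deltas"]}

```bash
mkdir -p pics; cat > h.py <<'E'
import numpy as np, cv2
from workcell import bot
def snap(c,fn=None):
    s=bot.snapshot(c)
    if fn: cv2.imwrite('pics/'+fn,cv2.cvtColor(s['pixels'],cv2.COLOR_RGB2BGR))
    return s
def cloud(s):
    K=s['intrinsics'];d=s['depth'];v,u=np.indices(d.shape)
    p=np.stack([(u-K[0,2])/K[0,0]*d,(v-K[1,2])/K[1,1]*d,d],-1)
    E=s['extrinsics'];w=p@E[:3,:3].T+E[:3,3];w[d==0]=np.nan
    return w
E
python3 - <<'E'
from h import *
np.set_printoptions(precision=4,suppress=True)
print(bot.state())
for c in ['scene','top']:
    s=snap(c,c+'1.png');np.savez(c+'1.npz',**s)
    print(c,s['extrinsics'])
    for t in ['holder_short_mid','holder_long_mid','stand','channel','frame','jar','driver','tape','plug','tray']:
        print(c,t,[(round(r['score'],2),np.round(r['point'],4)) for r in bot.spot_point(c,t)][:3])
E
```

```text
{'clock': 0.0, 'joint_pos': array([-1.3922,  0.3269, -0.1936,  1.052 , -0.    ,  1.4366]), 'qvel': array([-0.0011,  0.0012,  0.0011,  0.0004, -0.001 , -0.0004]), 'joint_efforts': array([  0.001 , -44.3396,  26.2443,   0.0154,  -0.0002,   0.    ]), 'tcp_pos': array([ 0.1692, -0.5227,  0.2305]), 'orientation': array([[ 0.9515,  0.3077, -0.0003],
       [ 0.3077, -0.9515,  0.0017],
       [ 0.0002, -0.0017, -1.    ]]), 'wrist_force': array([0.2085, 1.0097, 0.4613]), 'torque': array([0.0052, 0.0807, 0.0581]), 'opening': 0.997993505867075}
scene [[ 0.7357  0.3603 -0.5735  1.3418]
 [ 0.677  -0.4179  0.6059 -0.8347]
 [-0.0214 -0.834  -0.5514  0.8824]
 [ 0.      0.      0.      1.    ]]
scene holder_short_mid [(0.89, array([ 0.4597, -0.2282,  0.0383]))]
scene holder_long_mid [(0.97, array([ 0.5461, -0.2387,  0.047 ]))]
scene stand [(0.9, array([ 0.5036, -0.2315,  0.0018]))]
scene channel [(0.85, array([0.5383, 0.1888, 0.114 ]))]
scene frame [(0.8, array([0.625 , 0.17  , 0.0021]))]
scene jar [(0.77, array([ 0.5245, -0.0475,  0.0001]))]
scene driver [(0.59, array([0.3571, 0.1042, 0.0022]))]
sc
[... 338 characters left out ...]
rray([ 0.5273, -0.0461, -0.0011])), (0.66, array([ 0.4538, -0.2282,  0.0452]))]
top holder_long_mid [(0.81, array([ 0.5454, -0.2359,  0.0493])), (0.71, array([0.3118, 0.3851, 0.0006]))]
top stand [(0.81, array([ 0.5003, -0.2295,  0.0035])), (0.33, array([ 0.5453, -0.2368,  0.0449]))]
top channel [(0.58, array([0.5386, 0.1945, 0.1093]))]
top frame [(0.95, array([ 0.622 ,  0.1693, -0.0008]))]
top jar [(0.6, array([ 0.5262, -0.0467, -0.0037]))]
top driver [(0.85, array([0.3606, 0.1   , 0.0025]))]
top tape [(0.64, array([ 0.7016, -0.2314,  0.006 ]))]
top plug [(0.68, array([ 0.686 , -0.044 , -0.0018]))]
top tray [(0.8, array([ 0.3112,  0.385 , -0.0028])), (0.47, array([0.5384, 0.1932, 0.1145]))]
```

View pics/top1.png

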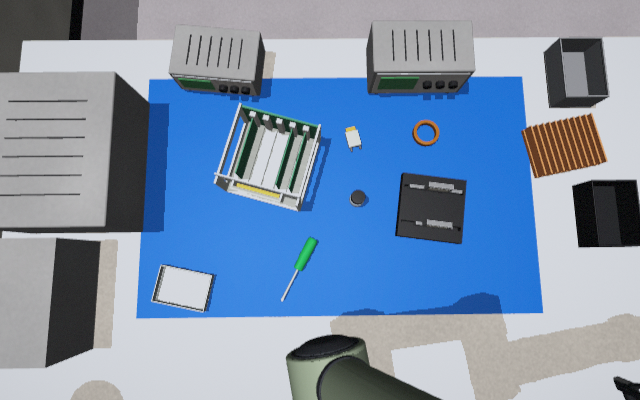

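View pics/scene1.png

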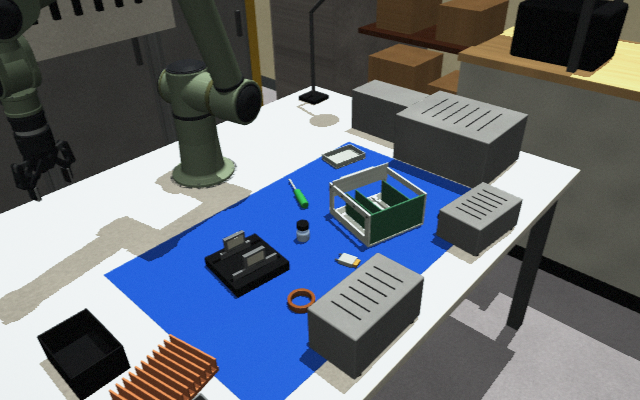

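```bash
python3 - <<'E'
from h import *
np.set_printoptions(precision=4,suppress=True)
s=dict(np.load('top1.npz'));w=cloud(s)
px=cv2.cvtColor(s['pixels'],cv2.COLOR_RGB2BGR)
a=cv2.resize(px[90:220,205:335],None,fx=4,fy=4,interpolation=cv2.INTER_CUBIC)
cv2.imwrite('pics/frame.png',a)
b=cv2.resize(px[165:250,390:475],None,fx=6,fy=6,interpolation=cv2.INTER_CUBIC)
cv2.imwrite('pics/stand.png',b)
def sel(x0,x1,y0,y1,z0,z1):
    m=(w[...,0]>x0)&(w[...,0]<x1)&(w[...,1]>y0)&(w[...,1]<y1)&(w[...,2]>z0)&(w[...,2]<z1);return w[m]
def info(n,p):
    c,sz,ang=cv2.minAreaRect((p[:,:2]*1000).astype(np.float32)); print(n,len(p),p.mean(0),'rect',c,sz,ang)
# mat height
print('mat',np.nanmedian(sel(.4,.45,-.05,.05,-.02,.02)[:,2]))
info('stand',sel(.38,.63,-.35,-.1,.02,.033))
info('near plate',sel(.40,.50,-.33,-.14,.07,.095))
info('near blade',sel(.40,.50,-.33,-.14,.0345,.055))
info('far plate',sel(.51,.60,-.33,-.14,.07,.095))
info('far blade',sel(.51,.60,-.33,-.14,.0345,.055))
info('frame all',sel(.45,.8,0,.35,.09,.14))
info('frame wall',sel(.45,.62,0,.35,.116,.13))
info('frame lip',sel(.45,.62,0,.35,.1,.1155))
c=cloud(dict(np.load('scene1.npz')));w=c
info('S near plate',sel(.40,.50,-.33,-.14,.07,.095))
info('S far plate',sel(.51,.60,-.33,-.14,.07,.095))
info('S frame wall',sel(.45,.62,0,.35,.116,.13))
info('S frame all',sel(.45,.8,0,.35,.1,.14))
E
```

```text
mat 0.0007528671280034871
stand 3464 [ 0.4989 -0.2294  0.028 ] rect (501.6396484375, -231.89688110351562) (161.33383178710938, 160.89056396484375) 82.12381744384766
near plate 159 [ 0.4559 -0.2278  0.0828] rect (456.01654052734375, -229.43753051757812) (61.2297248840332, 12.575545310974121) 82.2972183227539
near blade 52 [ 0.4569 -0.213   0.0444] rect (455.1059265136719, -229.71047973632812) (90.93262481689453, 10.296378135681152) 81.9974365234375
far plate 165 [ 0.5449 -0.2372  0.0825] rect (545.7127685546875, -238.3949737548828) (59.49797058105469, 12.870955467224121) 81.82648468017578
far blade 133 [ 0.545  -0.2333  0.0435] rect (544.5318603515625, -238.6617431640625) (129.86062622070312, 10.651625633239746) 81.87692260742188
frame all 1832 [0.6107 0.1746 0.104 ] rect (619.3698120117188, 166.21543884277344) (201.87283325195312, 202.3192138671875) 74.03047180175781
frame wall 190 [0.5439 0.1884 0.1211] rect (544.2225952148438, 188.64231872558594) (199.6331024169922, 4.648446559906006) 73.82633209228516
frame lip 558 [0.5489 0.1766 0.1081] rect (583.0402221679688, 176.97421264648438) (202.265380859375, 127.83381652832031) 75.05460357666016
S near plate 168 [ 0.4612 -0.2334  0.0804] rect (459.54486083984375, -231.6783447265625) (61.39173126220703, 17.564170837402344) 80.94412994384766
S far plate 175 [ 0.551  -0.2423  0.0805] rect (549.7435913085938, -240.87200927734375) (60.47772979736328, 17.22517967224121) 81.85426330566406
S frame wall 161 [0.5461 0.1835 0.1209] rect (542.0076904296875, 187.4490966796875) (200.87884521484375, 23.18978500366211) 74.32551574707031
S frame all 955 [0.6055 0.1653 0.1093] rect (622.359619140625, 164.4491424560547) (205.43072509765625, 205.45260620117188) 74.00732421875
```

```bash
python3 -c "
import cv2,numpy as np
a=cv2.imread('pics/frame.png');b=cv2.imread('pics/stand.png');b=cv2.resize(b,(270,270));c=np.zeros((520,270,3),np.uint8);c[:270]=b
cv2.imwrite('pics/both.png',np.hstack([a,c]))"
```

```text
(no output)
```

View pics/both.png

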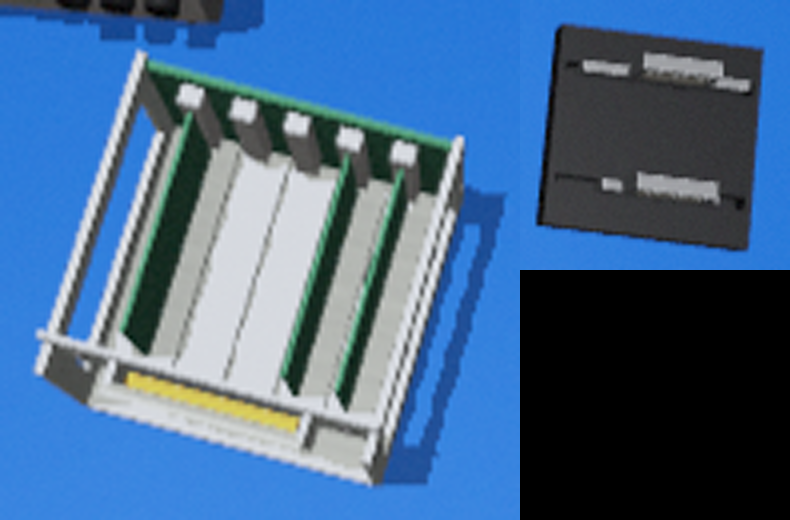

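The top view shows the stand at (432,208), with the short holder nearest the robot at (435,224) and the long one at (437,186). In the close-up, the yellow spring bar lies behind the lip at the frame's near edge. The measured blade lengths of 91 and 130 mm confirm which holder is which. I'll move above the short one.

>>> carry_out:
  deltas:
    - {"tx": 20,"ty": -10,"fingers": 60}
    - {"tx": 31,"ty": -16}
    - {"tx": 31,"ty": -16}
    - {"tx": 31,"ty": -16}
    - {"tx": 31,"ty": -17}
    - {"tx": 31,"ty": -16}
    - {"tx": 31,"ty": -17}
    - {"tx": 31,"ty": -16}
    - {"tx": 31,"ty": -17}
    - {"tx": 31,"ty": -16}
    - {"tx": 31,"ty": -16}
    - {"tx": 34,"ty": -18}
  newtons: 100

```text
invalid input at $.deltas[0]: expected keys tx, ty, tz, twist, fingers
```

>>> carry_out:
  deltas:
    - {"twist": -0.16}
    - {"twist": -0.16}
    - {"twist": -0.16}
    - {"twist": -0.16}
    - {"twist": -0.16}
    - {"twist": -0.16}
    - {"twist": -0.16}
    - {"tz": 30}
    - {"tz": 10}
    - {}

```text
invalid input at $.deltas[0]: expected keys tx, ty, tz, twist, fingers
```

```bash
python3 - <<'E'
from h import *
np.set_printoptions(precision=4,suppress=True)
s=snap('wrist','w1.png');np.savez('w1.npz',**s);print(s['intrinsics'],s['extrinsics'])
st=bot.state();print(st['clock'],st['tcp_pos'],st['orientation'],st['opening'])
E
```

```text
[[309.7069   0.     317.7564]
 [  0.     309.7069 198.7217]
 [  0.       0.       1.    ]] [[ 0.3078 -0.9102 -0.277   0.2409]
 [-0.9514 -0.2946 -0.0893 -0.5005]
 [-0.0003  0.2911 -0.9567  0.3736]
 [ 0.      0.      0.      1.    ]]
1.15 [ 0.1693 -0.5233  0.2313] [[ 0.9515  0.3077 -0.    ]
 [ 0.3077 -0.9515  0.    ]
 [-0.     -0.     -1.    ]] 0.9960379225023769
```

View pics/w1.png

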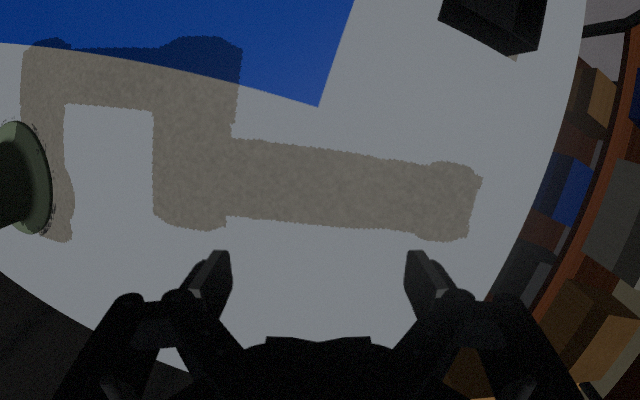

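Both moves were refused because every row needs all five keys. The picture is just the bench at the start pose.

>>> carry_out:
  deltas:
    - {"tx": 20,"ty": -10,"tz": 0,"twist": 0,"fingers": 60}
    - {"tx": 31,"ty": -16,"tz": 0,"twist": 0,"fingers": 60}
    - {"tx": 31,"ty": -16,"tz": 0,"twist": 0,"fingers": 60}
    - {"tx": 31,"ty": -16,"tz": 0,"twist": 0,"fingers": 60}
    - {"tx": 31,"ty": -17,"tz": 0,"twist": 0,"fingers": 60}
    - {"tx": 31,"ty": -16,"tz": 0,"twist": 0,"fingers": 60}
    - {"tx": 31,"ty": -17,"tz": 0,"twist": 0,"fingers": 60}
    - {"tx": 31,"ty": -16,"tz": 0,"twist": 0,"fingers": 60}
    - {"tx": 31,"ty": -17,"tz": 0,"twist": 0,"fingers": 60}
    - {"tx": 31,"ty": -16,"tz": 0,"twist": 0,"fingers": 60}
    - {"tx": 31,"ty": -16,"tz": 0,"twist": 0,"fingers": 60}
    - {"tx": 34,"ty": -17,"tz": 0,"twist": 0,"fingers": 60}
  newtons: 100

```text
clock: 2.65
tcp_pos: [0.4578, -0.2284, 0.2314]
orientation: [[0.951, 0.308, 0.0], [0.308, -0.951, 0.0], [0.0, -0.0, -1.0]]
wrist_force: [0.8, -0.1, 0.1]
opening: 0.706
```

>>> carry_out:
  deltas:
    - {"tx": 0,"ty": 0,"tz": 0,"twist": -0.16,"fingers": 60}
    - {"tx": 0,"ty": 0,"tz": 0,"twist": -0.16,"fingers": 60}
    - {"tx": 0,"ty": 0,"tz": 0,"twist": -0.16,"fingers": 60}
    - {"tx": 0,"ty": 0,"tz": 0,"twist": -0.16,"fingers": 60}
    - {"tx": 0,"ty": 0,"tz": 0,"twist": -0.16,"fingers": 60}
    - {"tx": 0,"ty": 0,"tz": 0,"twist": -0.16,"fingers": 60}
    - {"tx": 0,"ty": 0,"tz": 0,"twist": -0.16,"fingers": 60}
    - {"tx": 0,"ty": 0,"tz": 30,"twist": 0,"fingers": 60}
    - {"tx": 0,"ty": 0,"tz": 10,"twist": 0,"fingers": 60}
    - {"tx": 0,"ty": 0,"tz": 0,"twist": 0,"fingers": 60}

```text
clock: 3.9
tcp_pos: [0.4566, -0.2296, 0.1908]
orientation: [[0.137, 0.991, -0.001], [0.991, -0.137, 0.001], [0.001, -0.002, -1.0]]
wrist_force: [-0.2, -0.1, 0.3]
opening: 0.701
```

```bash
python3 - <<'E'
from h import *
np.set_printoptions(precision=4,suppress=True)
s=snap('wrist','w2.png');np.savez('w2.npz',**s);print(s['extrinsics'])
print([(r['score'],r['point']) for r in bot.spot_point('wrist','holder_short_mid')])
st=bot.state();print(st['clock'],st['tcp_pos'],st['orientation'],st['opening'])
E
```

```text
[[ 0.9906 -0.1305 -0.0418  0.4681]
 [-0.137  -0.9482 -0.2865 -0.1564]
 [-0.0022  0.2895 -0.9572  0.3332]
 [ 0.      0.      0.      1.    ]]
[]
4.0 [ 0.4575 -0.2304  0.192 ] [[ 0.1373  0.9905  0.0006]
 [ 0.9905 -0.1373 -0.0003]
 [-0.0002  0.0006 -1.    ]] 0.7039173608523427
```

View pics/w2.png

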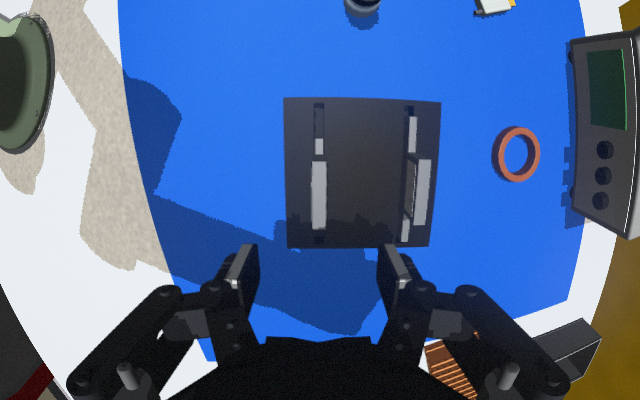

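```bash
cat >> h.py <<'E'
def fcloud(s):
    K=s['intrinsics'];d=s['depth'];v,u=np.indices(d.shape)
    a=(u-K[0,2])/K[0,0];b=(v-K[1,2])/K[1,1];r=np.hypot(a,b)+1e-9
    k=np.tan(r)/r
    p=np.stack([a*k*d,b*k*d,d],-1);E=s['extrinsics'];w=p@E[:3,:3].T+E[:3,3];w[d==0]=np.nan
    return w
E
python3 - <<'E'
from h import *
s=dict(np.load('w2.npz'));w=fcloud(s)
def f(n,x0,x1,z0,z1):
    m=(w[...,0]>x0)&(w[...,0]<x1)&(w[...,1]>-.33)&(w[...,1]<-.14)&(w[...,2]>z0)&(w[...,2]<z1);p=w[m]
    print(n,len(p),np.round(p.mean(0),4),cv2.minAreaRect((p[:,:2]*1000).astype(np.float32)))
f('near',.42,.49,.078,.09);f('blade',.42,.49,.036,.055);f('far',.51,.59,.078,.09);f('stand',.38,.62,.02,.033)
E
```

```text
near 1032 [ 0.4587 -0.2275  0.0836] ((458.76708984375, -228.91490173339844), (60.76594543457031, 12.195989608764648), 81.85706329345703)
blade 152 [ 0.4633 -0.1927  0.0446] ((463.0913391113281, -192.25633239746094), (15.675288200378418, 12.016963005065918), 83.46202850341797)
far 947 [ 0.547  -0.2366  0.0832] ((547.5736083984375, -237.8302764892578), (60.309513092041016, 12.973599433898926), 82.50269317626953)
stand 18559 [ 0.4981 -0.2238  0.0277] ((503.51177978515625, -230.91622924804688), (160.64483642578125, 161.46258544921875), 82.1868896484375)
```

>>> carry_out:
  deltas:
    - {"tx": 1,"ty": 1,"tz": 30,"twist": 0,"fingers": 50}
    - {"tx": 0,"ty": 0,"tz": 35,"twist": 0,"fingers": 50}
    - {"tx": 0,"ty": 0,"tz": 35,"twist": 0,"fingers": 50}
    - {"tx": 0,"ty": 0,"tz": 25,"twist": 0,"fingers": 50}
    - {"tx": 0,"ty": 0,"tz": 15,"twist": 0,"fingers": 50}
    - {"tx": 0,"ty": 0,"tz": 0,"twist": 0,"fingers": 50}

```text
clock: 4.75
tcp_pos: [0.4581, -0.2296, 0.051]
orientation: [[0.138, 0.99, -0.001], [0.99, -0.138, 0.001], [0.0, -0.001, -1.0]]
wrist_force: [0.7, -0.4, -0.1]
opening: 0.588
```

```bash
python3 - <<'E'
from h import *
s=snap('wrist','w3.png');np.savez('w3.npz',**s)
st=bot.state();print(st['clock'],st['tcp_pos'],st['wrist_force'],st['opening'])
E
```

```text
4.8 [ 0.4586394  -0.2299164   0.05177979] [-0.05192268 -0.80618569  0.17139905] 0.5823714247704795
```

View pics/w3.png

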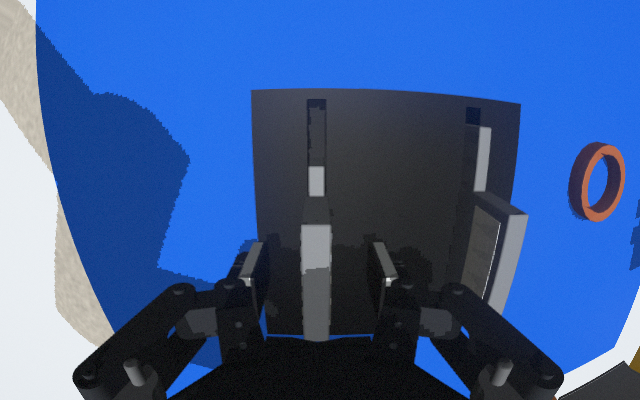

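The plate at (316,270) is centred between the pads at (255,265) and (383,265), so I'm closing the gripper.

>>> carry_out:
  deltas:
    - {"tx": 0,"ty": 0,"tz": 0,"twist": 0,"fingers": 0}
    - {"tx": 0,"ty": 0,"tz": 0,"twist": 0,"fingers": 0}
    - {"tx": 0,"ty": 0,"tz": 0,"twist": 0,"fingers": 0}
    - {"tx": 0,"ty": 0,"tz": 0,"twist": 0,"fingers": 0}
    - {"tx": 0,"ty": 0,"tz": 0,"twist": 0,"fingers": 0}
    - {"tx": 0,"ty": 0,"tz": 0,"twist": 0,"fingers": 0}
    - {"tx": 0,"ty": 0,"tz": 0,"twist": 0,"fingers": 0}
    - {"tx": 0,"ty": 0,"tz": 0,"twist": 0,"fingers": 0}
  newtons: 100

```text
clock: 5.8
tcp_pos: [0.4586, -0.2301, 0.0523]
orientation: [[0.138, 0.99, 0.001], [0.99, -0.138, -0.001], [-0.001, 0.001, -1.0]]
wrist_force: [-2.1, 0.6, 5.7]
opening: 0.121
```

>>> carry_out:
  deltas:
    - {"tx": 0,"ty": 0,"tz": -5,"twist": 0,"fingers": 0}
    - {"tx": 0,"ty": 0,"tz": -15,"twist": 0,"fingers": 0}
    - {"tx": 0,"ty": 0,"tz": -25,"twist": 0,"fingers": 0}
    - {"tx": 0,"ty": 0,"tz": -30,"twist": 0,"fingers": 0}
    - {"tx": 0,"ty": 0,"tz": -30,"twist": 0,"fingers": 0}
    - {"tx": 0,"ty": 0,"tz": -25,"twist": 0,"fingers": 0}
    - {"tx": 0,"ty": 0,"tz": -20,"twist": 0,"fingers": 0}
    - {"tx": 0,"ty": 0,"tz": -5,"twist": 0,"fingers": 0}
    - {"tx": 0,"ty": 0,"tz": 0,"twist": 0,"fingers": 0}

```text
clock: 6.92
tcp_pos: [0.4583, -0.2297, 0.2065]
orientation: [[0.138, 0.99, 0.0], [0.99, -0.138, -0.0], [-0.0, 0.0, -1.0]]
wrist_force: [-0.2, 0.8, -1.0]
opening: 0.126
```

```bash
python3 - <<'E'
from h import *
np.set_printoptions(precision=4,suppress=True)
s=snap('scene','s4.png');t=snap('top');np.savez('top4.npz',**t)
st=bot.state();print(st['clock'],st['tcp_pos'],st['orientation'],st['wrist_force'],st['opening'])
a=cv2.cvtColor(s['pixels'],cv2.COLOR_RGB2BGR)[130:330,150:400]
b=cv2.cvtColor(t['pixels'],cv2.COLOR_RGB2BGR)[90:290,370:500]
cv2.imwrite('pics/s4c.png',np.hstack([cv2.resize(a,None,fx=2,fy=2),cv2.resize(b,None,fx=2,fy=2)]))
# channel from yellow bar, first top picture, ray onto z=.094
o=dict(np.load('top1.npz'));p=o['pixels'].astype(int);m=(p[...,0]>150)&(p[...,1]>130)&(p[...,2]<110)
m[:150]=0;m[:,:200]=0;m[220:]=0;m[:,330:]=0
v,u=np.nonzero(m);K=o['intrinsics'];E=o['extrinsics']
r=np.stack([(u-K[0,2])/K[0,0],(v-K[1,2])/K[1,1],np.ones(len(u))],-1)@E[:3,:3].T
q=E[:3,3]+r*((.094-E[2,3])/r[:,2])[:,None]
print(len(u),u.min(),u.max(),v.min(),v.max(),cv2.minAreaRect((q[:,:2]*1000).astype(np.float32)),q.mean(0))
# profile in frame coords
w=cloud(o);R=np.deg2rad(-16.1);ex=np.array([np.cos(R),np.sin(R)]);ey=np.array([-np.sin(R),np.cos(R)])
c=np.array([.5385,.19]);X=(w[...,:2]-c)@ex*1e3;Y=(w[...,:2]-c)@ey*1e3;Z=w[...,2]*1e3
for y0 in range(-100,110,20):
    k=(abs(X)<25)&(abs(Y-y0)<3)&(Z>70)
    j=np.argsort(X[k]);print(y0,[(round(float(x)),round(float(z))) for x,z in zip(X[k][j],Z[k][j])][:24])
E
```

```text
7.025 [ 0.4577 -0.2293  0.2055] [[ 0.1376  0.9905 -0.0012]
 [ 0.9905 -0.1376  0.0008]
 [ 0.0006 -0.0013 -1.    ]] [-0.1794 -0.1322  0.0533] 0.12204096606841044
149 237 279 183 196 ((536.1747436523438, 189.67507934570312), (102.24693298339844, 8.378917694091797), 74.00481414794922) [0.5364 0.1896 0.094 ]
-100 [(-14, 75), (-14, 92), (-13, 108), (-13, 74), (-12, 85), (-12, 110), (-11, 93), (-9, 98), (-9, 108), (-8, 104), (-7, 109), (-7, 100), (-6, 74), (-6, 105), (-5, 104), (-4, 108), (-3, 101), (-2, 110), (0, 101), (0, 108), (1, 107), (2, 73), (2, 110), (3, 80)]
-80 [(1, 101), (2, 100), (2, 100), (3, 100), (4, 113), (4, 101), (4, 105), (4, 115), (4, 74), (4, 117), (5, 120), (5, 120), (6, 122), (7, 120), (8, 120), (8, 121)]
-60 [(-16, 114), (-15, 107), (-14, 112), (-13, 112), (-12, 90), (-12, 75), (-11, 98), (-11, 108), (-10, 80), (-9, 102), (-9, 113), (-8, 82), (-8, 108), (-7, 89), (-6, 108), (-6, 108), (-5, 91), (-4, 72), (-4, 110), (-4, 97), (-3, 78), (-2, 101), (-1, 110), (-1, 80)]
-40 [(-16, 112), (-16, 113), (-14, 114), (-14, 114), (-12, 108), (-11, 110), (-10, 108), (-9, 107), (-
[... 1083 characters left out ...]
 94), (-1, 92), (-1, 94), (1, 94), (2, 93), (4, 116), (4, 123), (4, 91), (4, 110), (4, 102), (5, 120)]
60 [(-15, 111), (-12, 110), (-10, 111), (-10, 110), (-7, 109), (-5, 109), (-3, 110), (0, 109), (2, 110), (4, 114), (4, 107), (4, 117), (4, 119), (5, 120), (6, 121), (7, 120), (7, 121)]
80 [(1, 98), (1, 99), (2, 101), (3, 101), (3, 102), (4, 117), (4, 73), (4, 120), (4, 77), (4, 88), (4, 107), (4, 123), (5, 121), (6, 123), (7, 122)]
100 [(-14, 87), (-14, 100), (-13, 105), (-11, 111), (-9, 108), (-6, 107), (-6, 109), (-4, 108), (-1, 108), (-1, 107), (1, 107), (1, 109), (4, 108), (4, 116), (5, 121), (6, 119), (7, 121), (8, 123), (11, 107), (13, 108), (15, 109), (16, 106), (18, 107), (21, 107)]
```

View pics/s4c.png

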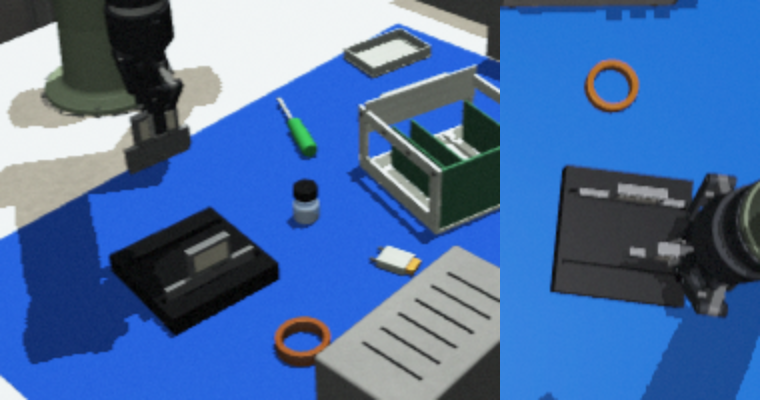

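The holder is held upright, the long one is still in the stand, and nothing else has been disturbed. I'm moving to a lookout point short of the channel so I can measure it with the wrist camera.

>>> carry_out:
  deltas:
    - {"tx": 15,"ty": 0,"tz": 0,"twist": 0,"fingers": 0}
    - {"tx": 30,"ty": 1,"tz": 0,"twist": 0,"fingers": 0}
    - {"tx": 35,"ty": 1,"tz": 0,"twist": 0,"fingers": 0}
    - {"tx": 35,"ty": 1,"tz": 0,"twist": 0,"fingers": 0}
    - {"tx": 35,"ty": 1,"tz": 0,"twist": 0,"fingers": 0}
    - {"tx": 35,"ty": 1,"tz": 0,"twist": 0,"fingers": 0}
    - {"tx": 35,"ty": 1,"tz": 0,"twist": 0,"fingers": 0}
    - {"tx": 35,"ty": 1,"tz": 0,"twist": 0,"fingers": 0}
    - {"tx": 35,"ty": 1,"tz": 0,"twist": 0,"fingers": 0}
    - {"tx": 30,"ty": 1,"tz": 0,"twist": 0,"fingers": 0}
    - {"tx": 17,"ty": 0,"tz": 0,"twist": 0.07,"fingers": 0}
    - {"tx": 0,"ty": 0,"tz": 0,"twist": 0.073,"fingers": 0}

```text
clock: 8.52
tcp_pos: [0.5126, 0.1051, 0.2055]
orientation: [[0.277, 0.961, -0.002], [0.961, -0.277, 0.001], [0.0, -0.002, -1.0]]
wrist_force: [-0.4, 0.3, -0.0]
opening: 0.124
```

>>> carry_out:
  deltas:
    - {"tx": 0,"ty": 0,"tz": 0,"twist": 0,"fingers": 0}
    - {"tx": 0,"ty": 0,"tz": 0,"twist": 0,"fingers": 0}

```text
clock: 8.78
tcp_pos: [0.513, 0.1031, 0.2059]
orientation: [[0.276, 0.961, -0.001], [0.961, -0.276, 0.0], [-0.0, -0.001, -1.0]]
wrist_force: [0.0, -0.2, -0.2]
opening: 0.123
```

```bash
python3 - <<'E'
from h import *
np.set_printoptions(precision=4,suppress=True)
s=snap('wrist','w5.png');np.savez('w5.npz',**s);print(s['extrinsics'])
print('ch',[(r['score'],r['point']) for r in bot.spot_point('wrist','channel')])
print('hold',[(r['score'],r['point']) for r in bot.spot_point('wrist','holder_short_mid')])
st=bot.state();print(st['clock'],st['tcp_pos'],st['orientation'],st['wrist_force'],st['opening'])
E
```

```text
[[ 0.9611 -0.2638 -0.0816  0.5348]
 [-0.2761 -0.9197 -0.279   0.1743]
 [-0.0015  0.2907 -0.9568  0.3483]
 [ 0.      0.      0.      1.    ]]
ch [(0.94, [0.5396, 0.1915, 0.1082])]
hold []
8.925 [0.5134 0.1028 0.2062] [[ 0.2772  0.9608 -0.0002]
 [ 0.9608 -0.2772  0.0001]
 [ 0.     -0.0002 -1.    ]] [-0.0485  0.3882 -0.7155] 0.12347869678231502
```

View pics/w5.png

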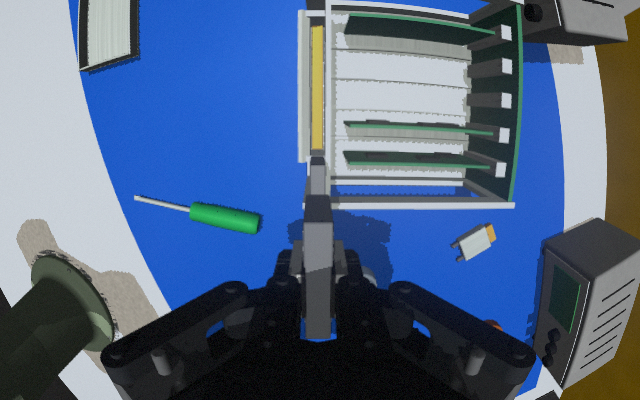

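The yellow bar at (317,25–150) lies between the lip at (303) and the wall at (328), in line with the held blade at (317,180). I'll get exact values from depth.

```bash
python3 - <<'E'
from h import *
np.set_printoptions(precision=4,suppress=True)
s=dict(np.load('w5.npz'));w=fcloud(s)
R=np.deg2rad(-16.1);ex=np.array([np.cos(R),np.sin(R)]);ey=np.array([-np.sin(R),np.cos(R)])
c=np.array([.5134,.1028]);X=(w[...,:2]-c)@ex*1e3;Y=(w[...,:2]-c)@ey*1e3;Z=w[...,2]*1e3
p=s['pixels'].astype(int);yel=(p[...,0]>p[...,2]+60)&(p[...,1]>p[...,2]+40)
for y0 in range(35,156,10):
    k=(abs(X)<30)&(abs(Y-y0)<5)
    b=k&yel&(abs(Z-94)<6); wl=k&(Z>117)&(Z<128)&(X>0)&(X<20); lp=k&(Z>104)&(Z<117)&(X<0)
    f=lambda m:[round(float(q),1) for q in np.percentile(X[m],[3,50,97])]+[int(m.sum())] if m.sum()>5 else None
    print(y0,'bar',f(b),'wall',f(wl),'lip',f(lp))
b=yel&(abs(Z-94)<6)&(abs(X)<20);print('bar Y',np.percentile(Y[b],[0.5,99.5]),Z[b].mean())
k=(abs(X)<15)&(abs(Z-108)<5);print('cheek Y hist',np.histogram(Y[k&(abs(X)<4)],bins=range(20,170,5)))
# held blade shoulders (z about foot+36=.198)
for z0,z1,n in[(190,204,'blade top'),(230,248,'plate top')]:
    k=(abs(X)<20)&(abs(Y)<60)&(Z>z0)&(Z<z1)
    print(n,k.sum(), np.percentile(X[k],[2,50,98]),np.percentile(Y[k],[2,98]),np.median(Z[k]))
    q=np.stack([X[k],Y[k]],-1).astype(np.float32);print(cv2.minAreaRect(q))
E
```

```text
35 bar None wall [6.5, 7.6, 8.8, 52] lip [-14.2, -9.5, -1.1, 140]
45 bar [-4.4, -0.3, 3.1, 111] wall [6.5, 7.9, 8.7, 55] lip [-14.9, -10.9, -6.5, 154]
55 bar [-4.4, -0.3, 3.8, 127] wall [5.7, 7.2, 9.3, 69] lip [-14.8, -10.8, -6.4, 153]
65 bar [-4.3, -0.3, 3.8, 135] wall [5.6, 7.8, 9.3, 82] lip [-14.7, -10.7, -6.4, 155]
75 bar [-4.3, -0.3, 3.8, 139] wall [5.6, 7.4, 9.2, 78] lip [-14.6, -10.1, -6.4, 155]
85 bar [-4.3, -0.3, 3.8, 132] wall [5.5, 7.0, 9.2, 82] lip [-14.6, -10.7, -6.4, 159]
95 bar [-4.3, -0.3, 3.7, 132] wall [5.5, 7.3, 9.2, 84] lip [-15.3, -10.8, -6.4, 166]
105 bar [-4.3, -0.3, 3.7, 132] wall [5.5, 7.3, 9.1, 78] lip [-14.5, -10.7, -6.4, 150]
115 bar [-4.4, -0.3, 3.7, 130] wall [5.5, 7.6, 9.8, 81] lip [-14.5, -10.8, -7.1, 142]
125 bar [-4.4, -0.3, 3.7, 130] wall [5.6, 7.7, 9.8, 86] lip [-14.6, -10.8, -7.2, 135]
135 bar [-4.4, -0.3, 3.7, 124] wall [6.2, 7.7, 9.1, 64] lip [-15.4, -10.8, -7.2, 144]
145 bar [-4.4, -0.4, 3.7, 42] wall [6.2, 7.7, 9.1, 63] lip [-14.7, -9.4, -0.8, 191]
155 bar None wall [6.2, 7.7, 9.2, 42] lip [-14.2, -7.1, -0.3, 56]
bar Y [ 40.9852 142.9713] 93.6702659760245
cheek Y hist (array([ 0,  0,  0, 30,  0,  0,  0,  0,  0,  0,  0,  0,  0,  0,  0,  0,  0,
        0,  0,  0,  0,  0,  0,  0,  0, 60, 29,  0,  0]), array([ 20,  25,  30,  35,  40,  45,  50,  55,  60,  65,  70,  75,  80,
        85,  90,  95, 100, 105, 110, 115, 120, 125, 130, 135, 140, 145,
       150, 155, 160, 165]))
blade top 582 [-3.8147  0.1616  4.2369] [31.0695 46.3971] 197.36156443057524
((0.5337915420532227, 38.684654235839844), (16.064327239990234, 11.459277153015137), 88.84439086914062)
plate top 4712 [-14.455    0.7028  15.4493] [-25.5892  31.414 ] 237.32205788129681
((-1.723334789276123, 2.7537765502929688), (59.70880889892578, 36.52363204956055), 68.9536361694336)
```

>>> carry_out:
  deltas:
    - {"tx": 15,"ty": -0.5,"tz": 0,"twist": 0,"fingers": 0}
    - {"tx": 30,"ty": 0,"tz": 0,"twist": 0,"fingers": 0}
    - {"tx": 30,"ty": 0,"tz": 0,"twist": 0,"fingers": 0}
    - {"tx": 16,"ty": 0,"tz": 0,"twist": 0,"fingers": 0}
    - {"tx": 0,"ty": 0,"tz": 15,"twist": 0,"fingers": 0}
    - {"tx": 0,"ty": 0,"tz": 18,"twist": 0,"fingers": 0}
    - {"tx": 0,"ty": 0,"tz": 7,"twist": 0,"fingers": 0}
    - {"tx": 0,"ty": 0,"tz": 0,"twist": 0,"fingers": 0}
    - {"tx": 0,"ty": 0,"tz": 0,"twist": 0,"fingers": 0}

```text
clock: 10.05
tcp_pos: [0.5386, 0.1902, 0.1668]
orientation: [[0.278, 0.961, 0.001], [0.961, -0.278, 0.0], [0.0, 0.001, -1.0]]
wrist_force: [-0.2, 0.2, -0.9]
opening: 0.127
```

```bash
python3 - <<'E'
from h import *
np.set_printoptions(precision=4,suppress=True)
s=snap('wrist','w6.png');np.savez('w6.npz',**s)
st=bot.state();print(st['clock'],st['tcp_pos'],st['orientation'],st['wrist_force'],st['torque'],st['opening'])
w=fcloud(s)
R=np.deg2rad(-16.1);ex=np.array([np.cos(R),np.sin(R)]);ey=np.array([-np.sin(R),np.cos(R)])
c=st['tcp_pos'][:2];X=(w[...,:2]-c)@ex*1e3;Y=(w[...,:2]-c)@ey*1e3;Z=w[...,2]*1e3
f=lambda m:np.percentile(X[m],[3,50,97]).round(1) if m.sum()>5 else None
for y0 in range(20,90,10):
    k=(abs(X)<25)&(abs(Y-y0)<5)
    print(y0,'wall',f(k&(Z>118)&(Z<126)&(X>0)),'lip',f(k&(Z>104)&(Z<117)&(X<0)),'blade',f(k&(Z>142)&(Z<156)))
a=cv2.cvtColor(s['pixels'],cv2.COLOR_RGB2BGR)[60:320,210:430];cv2.imwrite('pics/w6c.png',cv2.resize(a,None,fx=2.2,fy=2.2))
E
```

```text
10.1 [0.5387 0.1903 0.1669] [[ 0.2777  0.9607  0.0011]
 [ 0.9607 -0.2777  0.0002]
 [ 0.0005  0.001  -1.    ]] [-1.1051 -0.3826 -0.5948] [-0.0165 -0.0209  0.0165] 0.1243226405064305
20 wall [6.1 8.1 9.3] lip [-14.9 -10.8  -7. ] blade None
30 wall [6.1 7.9 9.3] lip [-14.6 -10.6  -6.9] blade None
40 wall [6.  7.9 9.7] lip [-14.6 -10.6  -6.8] blade None
50 wall [6.  7.8 9.7] lip [-15.  -10.9  -6.7] blade [-2.9  0.6  4.6]
60 wall [5.3 7.2 9.6] lip [-14.8  -8.5  -0.2] blade None
70 wall [5.3 7.2 9.5] lip None blade None
80 wall [5.3 7.1 8.9] lip None blade None
```

View pics/w6c.png

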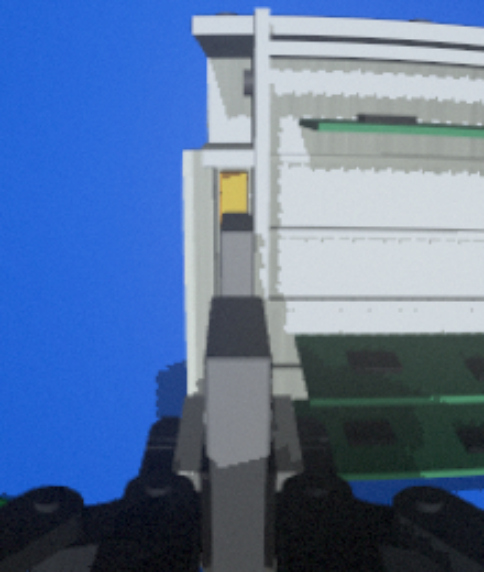

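The blade is over the channel with the yellow bar beyond its end. It needs about 0.7 mm more towards the lip, so I'll shift it and descend to just above the bar.

>>> carry_out:
  deltas:
    - {"tx": 0,"ty": -0.7,"tz": 3,"twist": 0,"fingers": 0}
    - {"tx": 0,"ty": 0,"tz": 4,"twist": 0,"fingers": 0}
    - {"tx": 0,"ty": 0,"tz": 4,"twist": 0,"fingers": 0}
    - {"tx": 0,"ty": 0,"tz": 4,"twist": 0,"fingers": 0}
    - {"tx": 0,"ty": 0,"tz": 4,"twist": 0,"fingers": 0}
    - {"tx": 0,"ty": 0,"tz": 4,"twist": 0,"fingers": 0}
    - {"tx": 0,"ty": 0,"tz": 2,"twist": 0,"fingers": 0}
    - {"tx": 0,"ty": 0,"tz": 0,"twist": 0,"fingers": 0}

```text
clock: 11.1
tcp_pos: [0.5375, 0.1906, 0.1411]
orientation: [[0.277, 0.961, -0.0], [0.961, -0.277, -0.0], [-0.0, -0.0, -1.0]]
wrist_force: [-0.7, -0.5, -1.2]
opening: 0.125
```

The blade is in with no side load. Now I'm pressing in small steps.

>>> carry_out:
  deltas:
    - {"tx": 0,"ty": 0,"tz": 2,"twist": 0,"fingers": 0}
    - {"tx": 0,"ty": 0,"tz": 2,"twist": 0,"fingers": 0}
    - {"tx": 0,"ty": 0,"tz": 0,"twist": 0,"fingers": 0}
    - {"tx": 0,"ty": 0,"tz": 0,"twist": 0,"fingers": 0}

```text
clock: 11.6
tcp_pos: [0.5378, 0.1907, 0.1377]
orientation: [[0.277, 0.961, 0.001], [0.961, -0.277, 0.0], [0.0, 0.001, -1.0]]
wrist_force: [-1.8, 0.4, 3.9]
opening: 0.124
```

>>> carry_out:
  deltas:
    - {"tx": 0,"ty": 0,"tz": 2,"twist": 0,"fingers": 0}
    - {"tx": 0,"ty": 0,"tz": 2,"twist": 0,"fingers": 0}
    - {"tx": 0,"ty": 0,"tz": 0,"twist": 0,"fingers": 0}
    - {"tx": 0,"ty": 0,"tz": 0,"twist": 0,"fingers": 0}

```text
clock: 12.1
tcp_pos: [0.5379, 0.1907, 0.1337]
orientation: [[0.277, 0.961, 0.001], [0.961, -0.277, 0.0], [0.0, 0.001, -1.0]]
wrist_force: [-1.6, -0.6, 5.6]
opening: 0.124
```

>>> carry_out:
  deltas:
    - {"tx": 0,"ty": 0,"tz": 1,"twist": 0,"fingers": 0}
    - {"tx": 0,"ty": 0,"tz": 1,"twist": 0,"fingers": 0}
    - {"tx": 0,"ty": 0,"tz": 0,"twist": 0,"fingers": 0}
    - {"tx": 0,"ty": 0,"tz": 0,"twist": 0,"fingers": 0}

```text
clock: 12.6
tcp_pos: [0.5378, 0.1907, 0.1319]
orientation: [[0.277, 0.961, 0.001], [0.961, -0.277, 0.0], [0.0, 0.001, -1.0]]
wrist_force: [-2.2, -2.0, 7.8]
opening: 0.125
```

>>> carry_out:
  deltas:
    - {"tx": 0,"ty": 0,"tz": 1,"twist": 0,"fingers": 0}
    - {"tx": 0,"ty": 0,"tz": 0,"twist": 0,"fingers": 0}
    - {"tx": 0,"ty": 0,"tz": 0,"twist": 0,"fingers": 0}

```text
clock: 12.98
tcp_pos: [0.5379, 0.1907, 0.131]
orientation: [[0.277, 0.961, 0.001], [0.961, -0.277, 0.0], [0.0, 0.001, -1.0]]
wrist_force: [-2.8, -0.4, 8.3]
opening: 0.12
```

>>> carry_out:
  deltas:
    - {"tx": 0,"ty": 0,"tz": 1,"twist": 0,"fingers": 0}
    - {"tx": 0,"ty": 0,"tz": 0,"twist": 0,"fingers": 0}
    - {"tx": 0,"ty": 0,"tz": 0,"twist": 0,"fingers": 0}

```text
clock: 13.35
tcp_pos: [0.5379, 0.1907, 0.1303]
orientation: [[0.277, 0.961, 0.001], [0.961, -0.277, 0.0], [0.0, 0.001, -1.0]]
wrist_force: [-3.4, -0.9, 10.3]
opening: 0.124
```

>>> carry_out:
  deltas:
    - {"tx": 0,"ty": 0,"tz": 1,"twist": 0,"fingers": 0}
    - {"tx": 0,"ty": 0,"tz": 0,"twist": 0,"fingers": 0}
    - {"tx": 0,"ty": 0,"tz": 0,"twist": 0,"fingers": 0}

```text
clock: 13.72
tcp_pos: [0.538, 0.1907, 0.1303]
orientation: [[0.277, 0.961, 0.002], [0.961, -0.277, 0.0], [0.001, 0.002, -1.0]]
wrist_force: [-5.0, -0.9, 17.0]
opening: 0.121
```

>>> carry_out:
  deltas:
    - {"tx": 0,"ty": 0,"tz": 1,"twist": 0,"fingers": 0}
    - {"tx": 0,"ty": 0,"tz": 0,"twist": 0,"fingers": 0}
    - {"tx": 0,"ty": 0,"tz": 0,"twist": 0,"fingers": 0}

```text
clock: 14.1
tcp_pos: [0.538, 0.1908, 0.1303]
orientation: [[0.277, 0.961, 0.002], [0.961, -0.277, 0.0], [0.001, 0.002, -1.0]]
wrist_force: [-7.7, -1.9, 24.1]
opening: 0.128
```

The hard stop shows clearly: z stays at 0.1303 while the force rises from 10 to 24 N. I'll check with a picture.

```bash
python3 - <<'E'
from h import *
np.set_printoptions(precision=4,suppress=True)
s=snap('wrist');w=fcloud(s);sc=snap('scene')
st=bot.state();print(st['clock'],st['tcp_pos'],st['wrist_force'],st['torque'],st['opening'])
R=np.deg2rad(-16.1);ex=np.array([np.cos(R),np.sin(R)]);ey=np.array([-np.sin(R),np.cos(R)])
c=st['tcp_pos'][:2];X=(w[...,:2]-c)@ex*1e3;Y=(w[...,:2]-c)@ey*1e3;Z=w[...,2]*1e3
k=(abs(X)<6)&(Y>33)&(Y<48)&(Z>108)&(Z<140);print('shoulder z (expect 122)',np.median(Z[k]),np.percentile(X[k],[3,97]),k.sum())
k=(abs(X)<6)&(Y>15)&(Y<28)&(Z>150)&(Z<175);print('plate top (expect 162)',np.median(Z[k]),k.sum())
k=(abs(X)<6)&(Z>80)&(Z<100);print('bar',np.median(Z[k]) if k.sum() else None,k.sum())
a=cv2.cvtColor(s['pixels'],cv2.COLOR_RGB2BGR)[60:320,210:430];b=cv2.cvtColor(sc['pixels'],cv2.COLOR_RGB2BGR)[100:320,190:440]
cv2.imwrite('pics/fin.png',np.hstack([cv2.resize(a,(360,425)),cv2.resize(b,(430,425))]))
E
```

```text
14.2 [0.538  0.1907 0.1303] [-7.0964 -2.2763 23.0479] [-0.4156  1.8243  0.0518] 0.12323077594371881
shoulder z (expect 122) 121.48403471305511 [-2.8797  4.633 ] 483
plate top (expect 162) 161.57137033352222 840
bar 86.16831637789075 435
```

View pics/fin.png

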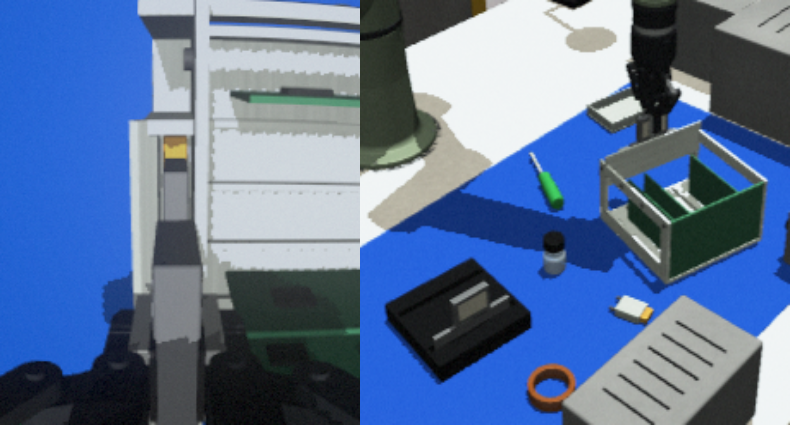

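The picture shows the blade seated between lip and wall. The bar is at its stop (86 mm), the shoulder at 121.5 mm and the plate top at 161.6 mm, all as expected. The long holder and the other objects have not moved. I'm handing it in.

```bash
python3 -c "
from workcell import bot
print(bot.close_job()); s=bot.state();print(s['clock'],s['tcp_pos'],s['wrist_force'],s['opening'])"
```

```text
the job is handed in; nothing more can be done
None
the job is handed in; nothing more can be done
```

I took the short holder (blade measured at 91 mm) from the slot nearest the robot and pushed it blade down behind the lip, where it is fully home. I handed the job in at about 14 s with the gripper still holding it upright and pressed down.

**Last checks:**
- **Hard stop:** the tool stayed at z = 0.1303 m while the push rose from 10 to 24 N. First touch was about 8 mm higher, matching the bar's travel.
- **Heights seen by the wrist camera:** the bar was at 86 mm, the blade shoulder at 121.5 mm (122 expected) and the plate top at 161.6 mm (162 expected).
- **Rest of the bench:** the last scene picture shows the long holder still in the stand. The jar, driver, tape, plug and tray look unmoved; I did not measure them again.

**Discrepancies:**
- My first two move calls were refused for missing keys; nothing moved.
- The top camera read about 2 mm low in x, so I aligned by the wrist camera instead.
- A side force of about 7 N built up on the tool during the final press.
- The robot's state could not be read after hand-in, so the last second was not checked.

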